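# Clamp a carton and set the strapping tension dial

### The arm

A 7-joint arm with a two-finger parallel gripper is mounted at the origin on the work surface. World frame = base frame: x ahead of the robot, y to its left, z up, the work surface at z = 0. Lengths are in m, angles in rad, forces in N, time in s.
With the tool pointing down it reaches from about 0.4 to 0.85 m from the base axis. Payload 10.4 kg.
Tool frame: the origin (TCP) lies at the very end of the fingers, on their centre line; the grasp point (between the pads) lies 19 mm behind it; z points along the fingers, y is the direction in which the jaws open and shut (so a half turn about z gives the same grasp; the last joint's range is limited). The gripper opens to 87 mm and grips with 3 to 60 N. Pads are 19 mm wide; open, the fingers measure 117 mm over their backs; the gripper's body (75 mm by 190 mm) begins 51 mm behind the grasp point.
Start: joints at [1.248, 0.332, -0.065, 1.46, 0.022, 1.35, -0.088], TCP at [0.185, -0.597, 0.223] pointing down, gripper open.
Joint ranges: [-2.6, 2.6], [-0.5, 2.12], [-1.47, 1.34], [0.16, 2.42], [-1.27, 4.41], [0.06, 2.06], [-2.6, 2.6]. Speed limits (rad/s): [2.22, 2.22, 2.79, 2.79, 3.14, 3.14, 3.14].

### API

Orientations are given as a unit quaternion [x, y, z, w].
In Python, from bench import r gives the robot as it stands.
- The arm moves only by the shell command python3 -m crank 'ROWS' [FORCE]. ROWS is JSON, a list of rows, each a list of 3 entries, a list of its own where there are three numbers: the opening, from -1 (shut) to 1 (fully open), so that 0 is half open, then the shift along the tool's x, y, z in mm, then the turn about the tool's z in degrees. A call has 1 to 12 rows; each row is the pose to reach, as a shift and turn from the pose commanded when the call began, along the tool's axes at that moment; what a row does not reach only later rows make up. A row lasts 1/12 s, in which the tool goes at most 41.7 mm and 7.16 degrees, less where a joint would pass 70% of its speed; a pose out of reach is approached as far as the arm can. A call with a gripper value outside its range is refused whole. The fingers move at their own pace and stop on an object; FORCE is the grip in N (left out, the last holds). Time passes only in rows, so rows that repeat a pose let the fingers close. It gives the time, the measured TCP pose, the force and the opening at its end, in the units of the state.
- r.read_state(): the state, without advancing time (a new reading comes with each control period).
- r.camera(name): name is "scene" or "top" or "wrist"; returns a dict with "pixels" (384x512x3 uint8, red, green, blue), "fov_y" (degrees; the focal length in pixels is half the picture's height over the tangent of half this angle, whatever the lens; pixels are square), "cx", "cy" (the principal point, pixels), "dist" ([k1, k2, p1, p2, k3] as OpenCV has them; the pictures are not rectified), "cam_to_world" (4x4, takes a point from camera to world coordinates). Camera axes: x right, y down, z forward; pixel columns grow to the right and rows downward; lengths in m; the calibration is good to about 2 mm. A picture is of the moment at which its call begins. There is no depth.
- r.close_job(): hands the job in, once; it reports no verdict.
The state is a dict: "time": time; "joint_positions": joint angles; "joint_vel": joint speeds; "joint_torque": joint torques, N m; "ee_pos": TCP position; "eef_rot": TCP orientation; "ft_force": force on the tool from outside, world axes, zero at the start; "torque": the same for the moment, N m; "width": finger opening in m.
Only numpy, scipy, OpenCV 4.12 (cv2) and the standard library are available. Lean on these libraries where they do the work, as an engineer would, in place of code of your own. Each camera call takes 0.05 s, during which the arm holds its last target.

### The job

Get the small long carton ready for strapping: stand it flat and central in the bench clamp, lengthwise between the jaw and the fence, let go of it, and swing the cam lever its full quarter turn so that the jaw draws the carton tight against the fence. Then set the tension dial on the grey control box: wind it anticlockwise all the way to its stop, pause there briefly, and count exactly three clicks back clockwise. Let go of everything and do not disturb the other items on the bench.

Things in the scene. Friction and masses are not known exactly. Their poses are not given: they have to be found in the camera images.
- carton_mid (a point): Centre of the loose carton to be strapped: plain brown cardboard, rigid, 120 long (its x) x 56 wide (its y) x 75 high, 0.2 to 0.42 kg, standing upright on the bench; the narrowest of the loose cartons. The point is half-way up (37.5 above its underside). Either end may face the fence.
- carton: The same carton's body; origin at the centre of its underside.
- clamp: Carton clamp, fixed to the bench: a steel bed plate 250 x 110, top face 18 above the bench, with a rubber pad on it. Origin at bench level. Its x runs along the bed from the cam lever end (near the robot) to the fence end; z up. Open, the room between jaw and fence is about 134 to 136 long; fence and jaw are 80 and 70 wide and both reach 73 above the bench. No side walls.
- bed_mid (a point): Point on the bed's top face (18 above the bench), on the centre line, midway between fence and open jaw (the fence face is 68 from it in the clamp's +x, the fully open jaw's face 68 in -x; axes parallel to the clamp's). The carton's underside goes here.
- fence: Fixed aluminium stop plate at the clamp's +x end; 18 thick, 80 wide, 55 above the bed. The origin is at the foot of its inner face.
- jaw: Sprung aluminium jaw plate, 16 thick, 70 wide; the cam drives it about 20 towards the fence (12.8 per rad). It pushes the carton along the bed until it meets the fence, then its spring presses with about 8 to 10 N. Origin at the foot of its face.
- cam (a joint): Angle of the cam lever (rad): 0 open, lever pointing along the clamp's +y; grows anticlockwise seen from above, to 1.571 fully closed (end stop), lever pointing along the clamp's -x, away from the carton. Starts at 0 to 0.2. Stiff: needs about 5 to 8 N at the knob and stays where it is left.
- cam_knob (a point): Centre of the upright round black knob at the lever's end: 24 diameter, the post rises from 46 to 90 above the bench, this point 70 above. The lever bar below it tops out 47 above the bench. The knob is 65 from the pivot.
- cam_pivot (a point): Point on the cam lever's vertical pivot axis, at the height of cam_knob (70 above the bench).
- headbox: Grey control box of the strapping head, fixed: 150 (x) x 140 (y) x 70 high; white click ticks around the dial on its top. Origin at bench level under its centre, which is also the dial's axis.
- dial (a joint): Angle of the tension dial (rad): 0 is the anticlockwise end stop, it grows clockwise seen from above, to 3.49. One click every 20 deg (0.349 rad), the first detent being at the stop itself; three clicks from the stop is 1.047. A sprung ball pulls it into the nearest click (about 0.25 N m to pass one; let go of, it snaps into the click). Starts 5 to 7 clicks from the stop.
- dial_grip (a point): Point on the dial's vertical axis at the height to grip, 103 above the bench. The black dial is a disc 68 across, 10 high, carrying an upright grip bar 66 long (its x), 15 thick (its y), whose top is 115 above the bench and foot 80. A white line on the bar's top marks its pointer end (its -x). At dial 0 its axes are parallel to the control box's.
- cube_box: Bystander, leave in place: brown carton 110 x 100 x 90 high. Origin under its middle.
- tape_roll: Bystander, leave in place: roll of tape lying flat, 94 across, 48 high. Origin under its middle.
- marker: Bystander, leave in place: marker pen 130 long, lying. Origin under its middle.
Not all that is in view belongs to the job. What is shaped like the carton but pink or yellow is not meant.

How it is judged:
On the way, in this order (a step that is already met when the one before it is completed fails the run):
1. the carton stands flat in the open clamp between jaw and fence, released (y of carton_mid in the frame of bed_mid between -0.015 and 0.015 m and z of carton_mid in the frame of bed_mid between 0.032 and 0.043 m and angle between carton_mid's own z axis and vertical below 0.07 rad and angle between the x axis of carton_mid and the x axis of clamp, either way round below 0.1 rad and x of carton_mid in the frame of bed_mid between -0.016 and 0.016 m and contact force between the fingers and carton below 0.1 N and value of joint cam below 0.5 rad), for 0.2 s.
2. the cam lever is closed and the jaw holds the carton tight against the fence (y of carton_mid in the frame of bed_mid between -0.015 and 0.015 m and z of carton_mid in the frame of bed_mid between 0.032 and 0.043 m and angle between carton_mid's own z axis and vertical below 0.07 rad and angle between the x axis of carton_mid and the x axis of clamp, either way round below 0.1 rad and x of carton_mid in the frame of bed_mid between -0.016 and 0.016 m and value of joint cam above 1.4 rad and contact force between each of jaw, fence and carton above 3 N), for 0.2 s.
3. the dial is at its anticlockwise stop (value of joint dial below 0.1 rad), for 0.1 s.
4. the dial is three clicks back from the stop (value of joint dial between 0.93 and 1.17 rad), for 0.2 s.
At the end, for the whole second after the job is handed in: The carton stands flat on the clamp bed (within 15 mm of the centre line, turned less than 0.1 rad), pressed by the jaw and against the fence with more than 3 N each, the cam lever past 1.4 rad, the dial at the third click (0.93 to 1.17 rad), everything still (all of step 2 and all of step 4 and contact force between the fingers and carton below 0.1 N and velocity of joint dial between -0.05 and 0.05 rad/s and linear speed of carton below 0.02 m/s); the robot touches nothing.
It fails at once if a bystander on the bench is pushed more than 30 mm (distance of any of cube_box, tape_roll, marker from where it was at the start of the episode above 0.03 m).
It also fails if it takes over 72 s, if anything falls off the work surface, if the arm or the gripper's body presses on something with over 40 N, if the wrist force passes 120 N, or if a joint passes its speed limit or range.

## Working session

There is one attempt and no reset: what is moved stays moved. The work goes in short steps, Python scripts to look and compute and a shell command to move; the robot and the scene stay as the last step left them, time stands still between calls to the robot, and variables do not carry over. Pictures are saved under pics/ and viewed, and the job is handed in when it is done.

```bash
ls; mkdir -p pics
python3 - <<'E'
from bench import r
import cv2,numpy as np
s=r.read_state()
print({k:np.round(v,3).tolist() for k,v in s.items()})
for n in ("scene","top","wrist"):
    c=r.camera(n); cv2.imwrite(f"pics/{n}0.png",c["pixels"][:,:,::-1])
    print(n,c["fov_y"],c["cx"],c["cy"],c["dist"],np.round(c["cam_to_world"],3).tolist())
E
```

```text
pics
{'time': 0.0, 'joint_positions': [1.248, 0.333, -0.065, 1.461, 0.022, 1.35, -0.089], 'joint_vel': [-0.0, -0.0, -0.0, -0.0, -0.0, -0.001, -0.0], 'joint_torque': [0.0, -62.324, 0.025, -38.99, -0.061, 0.04, 0.0], 'ee_pos': [0.184, -0.597, 0.222], 'eef_rot': [0.989, 0.149, -0.0, -0.001], 'ft_force': [0.136, -0.002, -0.18], 'torque': [-0.005, 0.018, -0.007], 'width': 0.087}
scene 52.464679590011436 249.70583867317094 184.93563595606068 [-0.05027409  0.          0.          0.          0.        ] [[-0.648, 0.485, -0.587, 1.145], [0.762, 0.394, -0.514, 0.57], [-0.018, -0.781, -0.625, 0.767], [0.0, 0.0, 0.0, 1.0]]
top 42.608110888000155 245.4092406226659 199.68505194630757 [-0.02121107  0.          0.          0.          0.        ] [[-0.024, -0.992, 0.12, 0.383], [-1.0, 0.026, 0.012, 0.004], [-0.015, -0.12, -0.993, 1.188], [0.0, 0.0, 0.0, 1.0]]
wrist 65.47917159534677 254.80370827655688 191.6168813944603 [-0.06969701  0.          0.          0.          0.        ] [[0.294, -0.917, -0.269, 0.259], [-0.956, -0.282, -0.081, -0.574], [-0.002, 0.281, -0.96, 0.385], [0.0, 0.0, 0.0, 1.0]]
```

View pics/scene0.png

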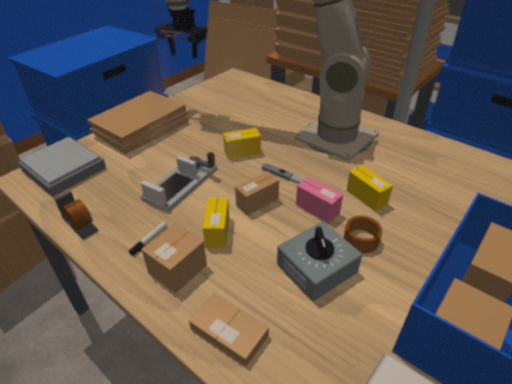

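View pics/top0.png

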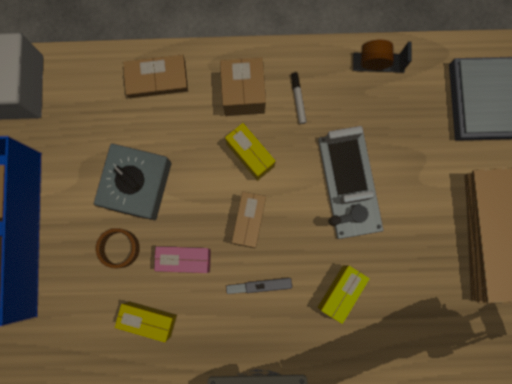

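View pics/wrist0.png

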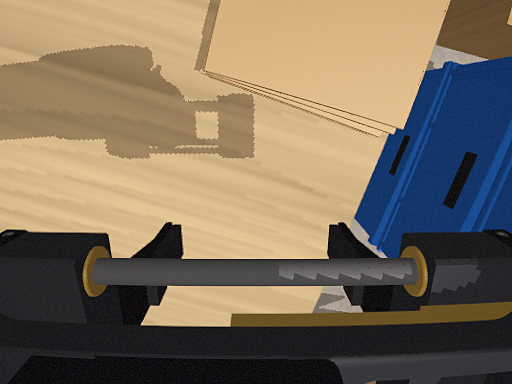

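Top view: the carton could be the brown box at (249,220), the brown box at (155,75) or the brown box at (243,85). The one at (155,75) is flat and wide, and (243,85) is nearly cubic (cube_box), so the narrow long one at (249,220) fits. The clamp is at (350,185) with its knob near (335,220), and the dial is at (129,180). I'll check the carton in an enlarged crop.

```bash
cat > h.py <<'E'
import cv2,numpy as np
from bench import r
def K(c):
    f=c["pixels"].shape[0]/2/np.tan(np.radians(c["fov_y"]/2))
    return np.array([[f,0,c["cx"]],[0,f,c["cy"]],[0,0,1]])
def cast(c,px,z):
    px=np.asarray(px,float).reshape(-1,1,2)
    n=cv2.undistortPoints(px,K(c),np.array(c["dist"])).reshape(-1,2)
    T=np.array(c["cam_to_world"]); d=np.c_[n,np.ones(len(n))]@T[:3,:3].T; o=T[:3,3]
    return o+d*((z-o[2])/d[:,2])[:,None]
def proj(c,P):
    W=np.linalg.inv(np.array(c["cam_to_world"]));
    return cv2.projectPoints(np.asarray(P,float).reshape(-1,1,3),cv2.Rodrigues(W[:3,:3])[0],W[:3,3],K(c),np.array(c["dist"]))[0].reshape(-1,2)
def tri(c1,p1,c2,p2):
    # closest approach of two rays
    a,b=cast(c1,p1,0)[0],cast(c2,p2,0)[0]
    o1,o2=[np.array(c["cam_to_world"])[:3,3] for c in (c1,c2)]
    d1,d2=a-o1,b-o2
    t=np.linalg.lstsq(np.c_[d1,-d2],o2-o1,rcond=None)[0]
    A,B=o1+t[0]*d1,o2+t[1]*d2
    return (A+B)/2,np.linalg.norm(A-B)
def crop(c,x0,y0,x1,y1,k,name):
    cv2.imwrite(name,cv2.resize(c["pixels"][y0:y1,x0:x1,::-1],None,fx=k,fy=k,interpolation=cv2.INTER_CUBIC))
E
python3 - <<'E'
from h import *
t=r.camera("top"); s=r.camera("scene")
a=t["pixels"][180:255,215:285]
b=t["pixels"][115:250,305:395]; d=t["pixels"][135:225,85:180]
z=lambda im,k:cv2.resize(im[:,:,::-1],None,fx=k,fy=k,interpolation=cv2.INTER_CUBIC)
cv2.imwrite("pics/c_carton.png",z(a,7)); cv2.imwrite("pics/c_clamp.png",z(b,4.4)); cv2.imwrite("pics/c_dial.png",z(d,6))
crop(s,130,110,300,220,4.4,"pics/s_clamp.png")
E
```

```text
(no output)
```

View pics/c_carton.png

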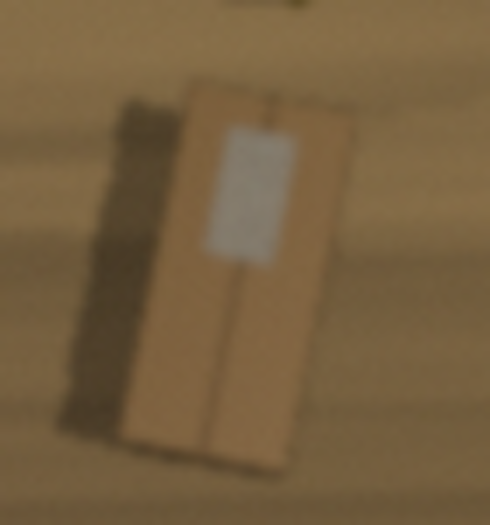

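View pics/c_clamp.png

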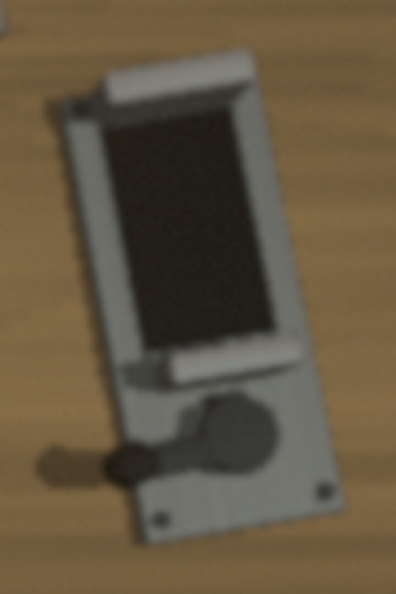

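View pics/c_dial.png

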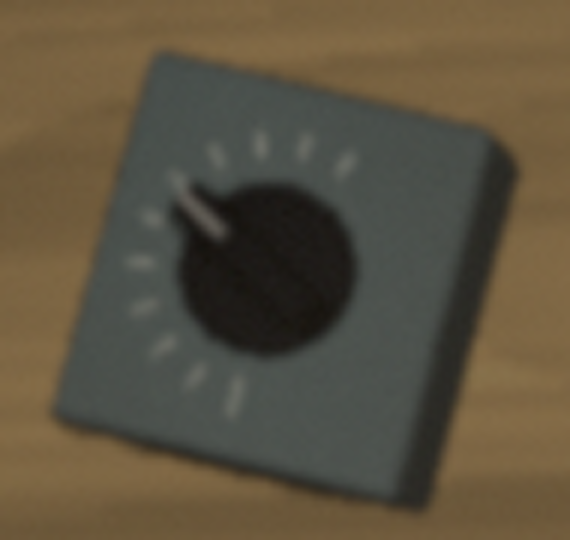

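View pics/s_clamp.png

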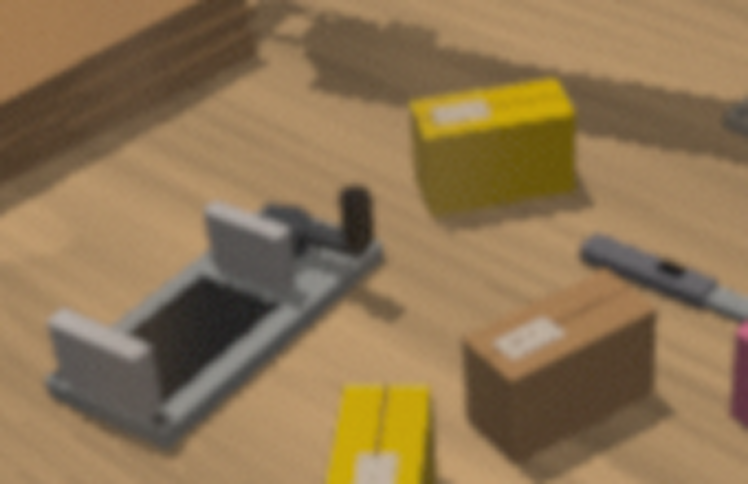

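Run:
```python
from h import *
t=r.camera("top"); s=r.camera("scene")
def P(l,k,o): return (np.array(l,float)+.5)/k-.5+np.array(o)
q=cast(t,P([(192,82),(355,108),(283,473),(122,437)],7,(215,180)),.075)
print("carton",q.round(4).tolist(),q.mean(0).round(4)); 
ax=(q[0]+q[1]-q[2]-q[3])/2; print("L",np.linalg.norm(ax),"W",np.linalg.norm(q[0]-q[1]),np.linalg.norm(q[2]-q[3]),"yaw",np.degrees(np.arctan2(ax[1],ax[0])))
cl=lambda l,z:cast(t,P(l,4.4,(305,115)),z)
b=cl([(65,105),(140,545),(342,510)],.018);print("bed",b.round(4).tolist(),np.linalg.norm(b[0]-b[1]),np.linalg.norm(b[1]-b[2]))
d=b[0]-b[1];print("clamp yaw",np.degrees(np.arctan2(d[1],d[0])))
f=cl([(110,103),(255,78)],.073);j=cl([(172,362),(300,338)],.073)
print("fence",f.round(4).tolist(),np.linalg.norm(f[0]-f[1]));print("jaw",j.round(4).tolist(),np.linalg.norm(j[0]-j[1]))
fm=f.mean(0);jm=j.mean(0);a=fm-jm;print("gap",np.linalg.norm(a),"yaw",np.degrees(np.arctan2(a[1],a[0])),"fence yaw",np.degrees(np.arctan2(*( (f[0]-f[1])[[0,1]]*[-1,1])))-0)
print("bedcentre",((b[0]+b[2])/2).round(4))
k=cl([(133,462)],.09);p=cl([(240,432)],.05);print("knob",k.round(4),"pivot",p.round(4),np.linalg.norm((k-p)[0,:2]))
h=cast(t,P([(158,52),(490,130),(400,498),(55,412)],6,(85,135)),.07);print("head",h.round(4).tolist(),h.mean(0).round(4),[np.linalg.norm(h[i]-h[i-1]).round(4) for i in range(4)])
for A,B in((0,3),(1,2)):
  v=h[A]-h[B];print("x yaw",np.degrees(np.arctan2(v[1],v[0])))
dd=cast(t,P([(267,268)],6,(85,135)),.08);print("dial",dd.round(4))
w=cast(t,P([(176,182),(228,238)],6,(85,135)),.115);v=w[0]-w[1];print("ptr",w.round(4).tolist(),np.degrees(np.arctan2(v[1],v[0])))
# scene check
S=lambda l:P(l,4.4,(130,110))
c=cast(s,S([(465,343),(512,382),(655,315),(600,275)]),.075);print("scene carton",c.round(4).tolist(),c.mean(0).round(4))
print("scene knob",cast(s,S([(356,192)]),.09).round(4))
print(r.read_state()["time"])
```

```text
carton [[0.538, 0.0252, 0.075], [0.528, -0.0277, 0.075], [0.4103, -0.0011, 0.075], [0.4232, 0.0505, 0.075]] [0.4749 0.0117 0.075 ]
L 0.11912434901751812 W 0.05378523416003871 0.05311591749483151 yaw -12.572995501465442
bed [[0.6703, -0.1646, 0.018], [0.4273, -0.1946, 0.018], [0.4433, -0.3041, 0.018]] 0.2448496134185553 0.11071900051690105
clamp yaw 7.034249277088046
fence [[0.6572, -0.1803, 0.073], [0.6686, -0.2571, 0.073]] 0.07765434907228234
jaw [[0.5193, -0.2061, 0.073], [0.53, -0.273, 0.073]] 0.0677302936964447
gap 0.13982915994398165 yaw 8.577615806022877 fence yaw 8.435214077717857
bedcentre [ 0.5568 -0.2344  0.018 ]
knob [[ 0.4666 -0.1807  0.09  ]] pivot [[ 0.484  -0.2444  0.05  ]] 0.0660391763595102
head [[0.66, 0.3286, 0.07], [0.6254, 0.1991, 0.07], [0.4835, 0.2342, 0.07], [0.52, 0.3671, 0.07]] [0.5722 0.2822 0.07  ] [np.float64(0.1452), np.float64(0.134), np.float64(0.1461), np.float64(0.1378)]
x yaw -15.37473772338068
x yaw -13.900181271083186
dial [[0.572 0.283 0.08 ]]
ptr [[0.5993, 0.3083, 0.115], [0.5777, 0.2888, 0.115]] 42.133538673094336
scene carton [[0.5288, -0.0236, 0.075], [0.539, 0.025, 0.075], [0.4289, 0.0534, 0.075], [0.4174, -0.0016, 0.075]] [0.4785 0.0133 0.075 ]
scene knob [[ 0.4649 -0.1841  0.09  ]]
0.35
```

```bash
cat >> h.py <<'E'
from scipy.spatial.transform import Rotation as Ro
def yaw(s): 
    x=Ro.from_quat(s["eef_rot"]).as_matrix()[:,0]; return np.degrees(np.arctan2(x[1],x[0]))
def goto(x,y,z,yw=None):
    s=r.read_state(); R=Ro.from_quat(s["eef_rot"]).as_matrix(); d=R.T@(np.array([x,y,z])-s["ee_pos"])*1000
    print("tcp",np.round(s["ee_pos"],4),"yaw",round(yaw(s),2),"F",np.round(s["ft_force"],1),"w",round(s["width"],4),"t",s["time"],"j7",round(s["joint_positions"][6],2))
    print("shift mm",d.round(1),"turn",None if yw is None else round((yaw(s)-yw+180)%360-180,2))
E
python3 -c "
from h import *
goto(.52,-.24,.30,8.4)"
```

```text
tcp [ 0.1846 -0.5971  0.2224] yaw 17.17 F [ 0.7  0.  -0.8] w 0.087 t 0.35 j7 -0.09
shift mm [ 425.9 -242.1  -77.5] turn 8.77
```

```bash
python3 -m crank '[[1,[426,-242,-77],9],[1,[426,-242,-77],9],[1,[426,-242,-77],9],[1,[426,-242,-77],9],[1,[426,-242,-77],9],[1,[426,-242,-77],9],[1,[426,-242,-77],9],[1,[426,-242,-77],9],[1,[426,-242,-77],9],[1,[426,-242,-77],9],[1,[426,-242,-77],9],[1,[426,-242,-77],9]]' 60; python3 -m crank '[[1,[0,0,0],0],[1,[0,0,0],0]]'
python3 - <<'E'
from h import *
goto(.52,-.24,.30,8.4)
c=r.camera("wrist"); cv2.imwrite("pics/w1.png",cv2.resize(c["pixels"][:,:,::-1],None,fx=1.5,fy=1.5))
import pickle;pickle.dump(c,open("w1.pkl","wb"))
E
```

```text
time: 1.35
ee_pos: [0.5215, -0.2379, 0.3003]
eef_rot: [0.997, 0.072, 0.0, 0.0]
ft_force: [1.4, -0.4, 0.6]
width: 0.0871
time: 1.52
ee_pos: [0.5216, -0.2377, 0.2997]
eef_rot: [0.997, 0.074, 0.0, -0.0]
ft_force: [-0.9, -1.5, 0.8]
width: 0.0871
tcp [ 0.5216 -0.2377  0.2997] yaw 8.45 F [-0.9 -1.5  0.8] w 0.0871 t 1.5167 j7 -1.13
shift mm [-1.9  2.1 -0.3] turn 0.05
```

View pics/w1.png

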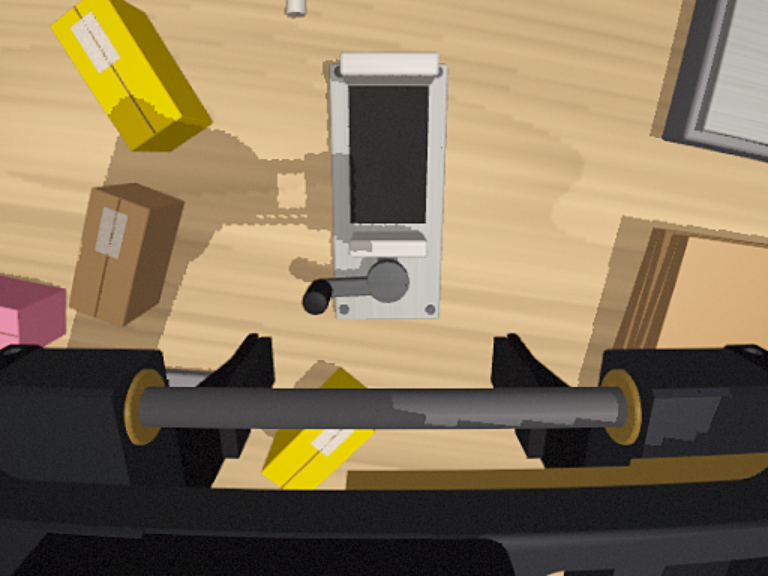

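The clamp shows clearly: fence at the top (390,65), jaw at (388,245), knob at (316,300), pivot at (388,281). The carton is at left, (127,250). I'll enlarge both.

Run:
```python
from h import *
import pickle;c=pickle.load(open("w1.pkl","rb"))
crop(c,190,25,310,220,3,"pics/w1c.png")
crop(c,40,110,130,225,5,"pics/w1b.png")
```

```text
(no output)
```

View pics/w1c.png

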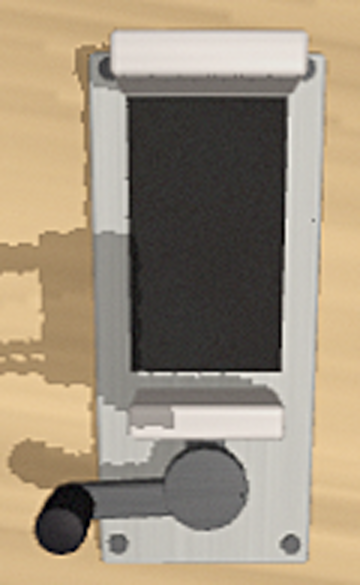

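View pics/w1b.png

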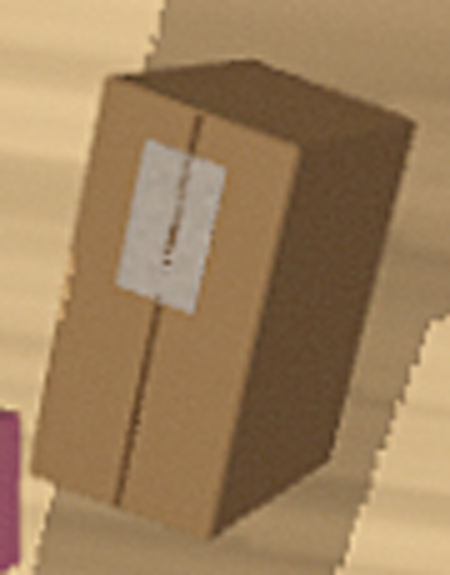

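Run:
```python
from h import *
import pickle;c=pickle.load(open("w1.pkl","rb"))
P=lambda l,k,o:(np.array(l,float)+.5)/k-.5+np.array(o)
cl=lambda l,z:cast(c,P(l,3,(190,25)),z)
f=cl([(111,75),(307,75)],.073);j=cl([(131,405),(284,407)],.073)
print(f.round(4).tolist(),np.linalg.norm(f[0]-f[1]),j.round(4).tolist(),np.linalg.norm(j[0]-j[1]))
a=(f.mean(0)-j.mean(0))[:2];L=np.linalg.norm(a);u=a/L
y=np.degrees(np.arctan2(u[1],u[0]));n=f[0]-f[1];print("gap",L,"yaw",y,"fence yaw",np.degrees(np.arctan2(-n[0],n[1])))
b=cl([(90,55),(104,560),(307,560),(323,57)],.018);print("bed",b.round(4).tolist(),[np.linalg.norm(b[i]-b[i-1]).round(4) for i in range(4)],b.mean(0).round(4))
for A,B in((0,1),(3,2)):
  v=b[A]-b[B];print(np.degrees(np.arctan2(v[1],v[0])))
pad=cl([(128,97),(131,371),(283,370),(286,97)],.019);print("pad",pad.mean(0).round(4))
print("mid",(f.mean(0)[:2]-.068*u).round(4))
k=cl([(62,531)],.09);p=cl([(205,487)],.055);print("knob",k.round(4),"piv",p.round(4),np.linalg.norm((k-p)[0,:2]),np.degrees(np.arctan2(*(k-p)[0,[1,0]])))
q=cast(c,P([(107,77),(299,148),(212,538),(33,473)],5,(40,110)),.075);print("carton",q.mean(0).round(4))
ax=(q[0]+q[1]-q[2]-q[3])/2; print("L",np.linalg.norm(ax),"W",np.linalg.norm(q[0]-q[1]),np.linalg.norm(q[2]-q[3]),"yaw",np.degrees(np.arctan2(ax[1],ax[0])))
goto(.476,.012,.15,-13)
```

```text
[[0.6583, -0.1829, 0.073], [0.6698, -0.2612, 0.073]] 0.07915513783446815 [[0.5253, -0.2082, 0.073], [0.5343, -0.2749, 0.073]] 0.06731347192402944
gap 0.13568230629570374 yaw 8.286524167064165 fence yaw 8.406621579502872
bed [[0.674, -0.1661, 0.018], [0.431, -0.2019, 0.018], [0.4465, -0.3079, 0.018], [0.6888, -0.272, 0.018]] [np.float64(0.107), np.float64(0.2457), np.float64(0.1071), np.float64(0.2449)] [ 0.5601 -0.237   0.018 ]
8.390272582790704
8.422574734880982
pad [ 0.6007 -0.2313  0.019 ]
mid [ 0.5968 -0.2318]
knob [[ 0.4688 -0.1861  0.09  ]] piv [[ 0.4882 -0.2468  0.055 ]] 0.06381043885182684 107.70739956540064
carton [0.4765 0.009  0.075 ]
L 0.11749307397794952 W 0.05392899690035654 0.0542218463944465 yaw -12.593159270198559
tcp [ 0.5203 -0.2398  0.2994] yaw 8.25 F [ 0.6 -0.6 -0.5] w 0.0871 t 1.5667 j7 -1.13
shift mm [  -7.7 -255.6  149.4] turn 21.25
```

```bash
python3 -m crank '[[1,[-8,-254,100],21],[1,[-8,-254,100],21],[1,[-8,-254,100],21],[1,[-8,-254,100],21],[1,[-8,-254,100],21],[1,[-8,-254,150],21],[1,[-8,-254,150],21],[1,[-8,-254,150],21],[1,[-8,-254,150],21],[1,[-8,-254,150],21]]'
python3 - <<'E'
from h import *
c=r.camera("wrist"); cv2.imwrite("pics/w2.png",cv2.resize(c["pixels"][:,:,::-1],None,fx=1.5,fy=1.5))
goto(.4765,.0105,.033,-12.6)
E
```

```text
time: 2.4
ee_pos: [0.4762, 0.0084, 0.15]
eef_rot: [0.994, -0.112, -0.0, 0.0]
ft_force: [-0.1, -0.6, 0.8]
width: 0.0866
tcp [0.4769 0.008  0.1507] yaw -12.98 F [-0.  -0.5  0.6] w 0.0869 t 2.45 j7 -1.95
shift mm [ -1.2  -2.4 117.7] turn -0.38
```

View pics/w2.png

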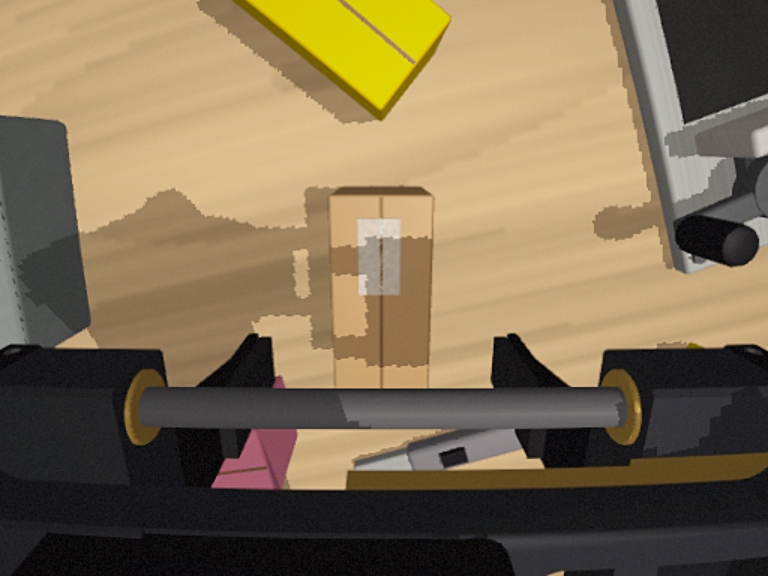

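The carton is centred between the fingers (seam at column 381). I'm descending and gripping.

```bash
python3 - <<'E'
from h import *
c=r.camera("wrist")
p=cast(c,[[381/1.5,195/1.5]],.075)[0]
print("end mid",p.round(4),"centre",(p[:2]-.06*np.array([np.cos(np.radians(-12.6)),np.sin(np.radians(-12.6))])).round(4))
E
python3 -m crank '[[1,[-1,-1,40],0],[1,[-1,-1,80],0],[1,[-1,-1,105],0],[1,[-1,-1,117],0],[1,[-1,-1,117],0],[1,[-1,-1,117],0],[-0.5,[-1,-1,117],0],[-0.5,[-1,-1,117],0],[-0.5,[-1,-1,117],0],[-0.5,[-1,-1,117],0],[-0.5,[-1,-1,117],0],[-0.5,[-1,-1,117],0]]' 30
python3 -m crank '[[-0.5,[0,0,0],0],[-0.5,[0,0,0],0],[-0.5,[0,0,-40],0],[-0.5,[0,0,-80],0],[-0.5,[0,0,-120],0],[-0.5,[0,0,-150],0],[-0.5,[0,0,-150],0],[-0.5,[0,0,-150],0]]' 30
python3 - <<'E'
from h import *
goto(.5960,-.2305,.17,8.4)
c=r.camera("wrist"); cv2.imwrite("pics/w3.png",cv2.resize(c["pixels"][:,:,::-1],None,fx=1.5,fy=1.5))
E
```

```text
end mid [ 0.5343 -0.0042  0.075 ] centre [0.4757 0.0089]
time: 3.5
ee_pos: [0.4756, 0.011, 0.0329]
eef_rot: [0.994, -0.112, 0.0, 0.0]
ft_force: [-0.9, -0.6, 4.6]
width: 0.056
time: 4.17
ee_pos: [0.4759, 0.0114, 0.1834]
eef_rot: [0.994, -0.112, 0.001, 0.0]
ft_force: [0.1, -0.0, -3.5]
width: 0.0558
tcp [0.4759 0.0114 0.1834] yaw -12.83 F [ 0.1 -0.  -3.5] w 0.0558 t 4.1667 j7 -1.94
shift mm [170.7 209.2  13.8] turn -21.23
```

View pics/w3.png

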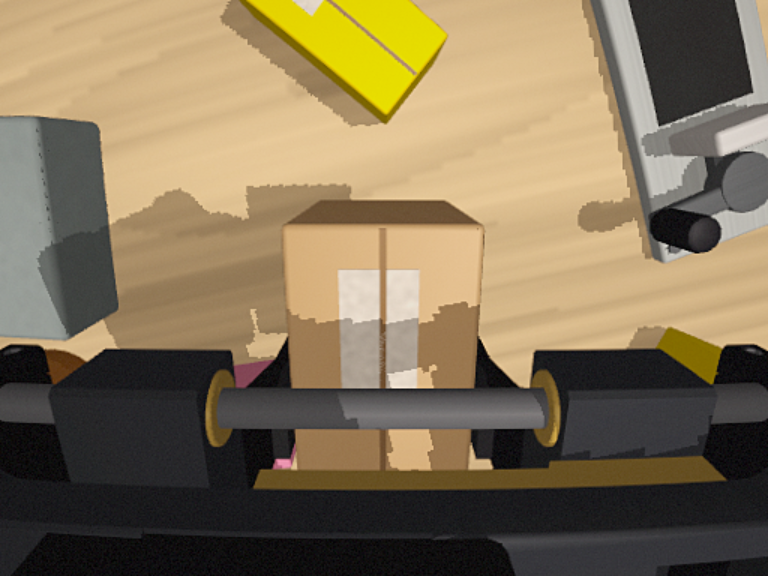

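```bash
python3 - <<'E'
from h import *
c=r.camera("wrist");s=r.read_state()
p=cast(c,[[384/1.5,226/1.5]],s["ee_pos"][2]+.042)[0]
R=Ro.from_quat(s["eef_rot"]).as_matrix();print("end in tool frame",(R.T@(p-s["ee_pos"])*1000).round(1))
E
python3 -m crank '[[-0.5,[34,42,14],-4],[-0.5,[68,84,14],-8],[-0.5,[102,126,14],-13],[-0.5,[136,168,14],-17],[-0.5,[171,209,14],-21],[-0.5,[171,209,14],-21],[-0.5,[171,209,14],-21],[-0.5,[171,209,14],-21],[-0.5,[171,209,14],-21],[-0.5,[171,209,14],-21]]'
python3 - <<'E'
from h import *
goto(.5960,-.2305,.051,8.4)
c=r.camera("wrist"); cv2.imwrite("pics/w4.png",cv2.resize(c["pixels"][:,:,::-1],None,fx=1.5,fy=1.5))
t=r.camera("top");crop(t,280,90,420,250,3.7,"pics/t4.png")
E
```

```text
end in tool frame [ 60.1   0.  -42.1]
time: 5.1
ee_pos: [0.5949, -0.229, 0.1664]
eef_rot: [0.997, 0.072, -0.001, -0.001]
ft_force: [-0.2, 0.9, -3.3]
width: 0.0555
tcp [ 0.5949 -0.229   0.1664] yaw 8.24 F [-0.2  0.9 -3.3] w 0.0555 t 5.1 j7 -1.25
shift mm [  1.2   2.  115.4] turn -0.16
```

View pics/w4.png

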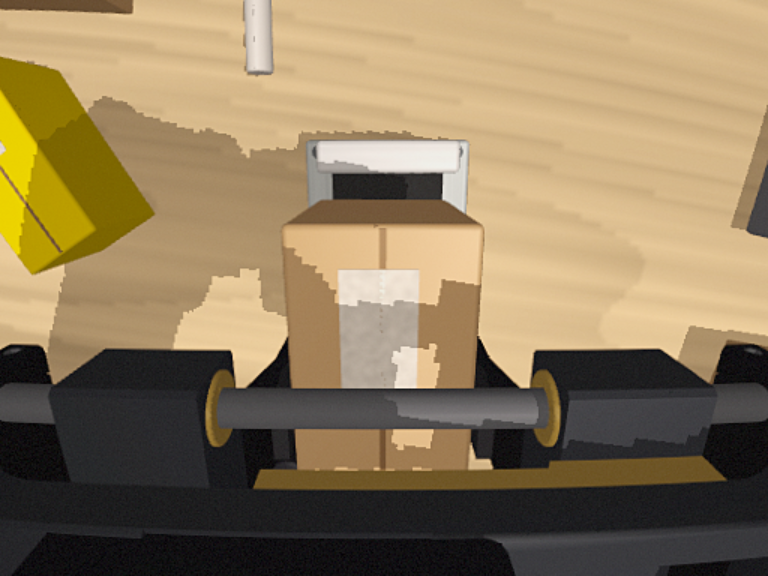

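View pics/t4.png

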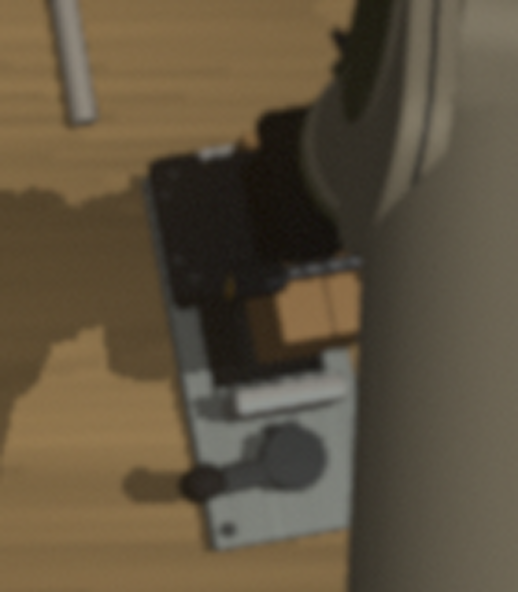

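Run:
```python
from h import *
c=r.camera("wrist");s=r.read_state()
f=cast(c,np.array([[318,172],[460,172]])/1.5,.073);print(f.round(4).tolist(),np.linalg.norm(f[0]-f[1]))
R=Ro.from_quat(s["eef_rot"]).as_matrix();print("fence in tool frame",((f-s["ee_pos"])@R*1000).round(1).tolist(),s["ee_pos"])
b=cast(c,np.array([[307,142],[468,142]])/1.5,.018);print("bed",((b-s["ee_pos"])@R*1000).round(1).tolist())
```

```text
[[0.6591, -0.1829, 0.073], [0.6705, -0.2616, 0.073]] 0.07951957430798766
fence in tool frame [[69.8, -36.3, 95.1], [69.7, 43.2, 95.1]] [ 0.59541389 -0.22889363  0.16814666]
bed [[87.8, -50.7, 150.1], [87.6, 57.0, 150.1]]
```

```bash
python3 -m crank '[[-0.5,[2,3,0],0],[-0.5,[2,3,30],0],[-0.5,[2,3,60],0],[-0.5,[2,3,80],0],[-0.5,[2,3,95],0],[-0.5,[2,3,105],0],[-0.5,[2,3,110],0],[-0.5,[2,3,112],0],[-0.5,[2,3,113],0],[-0.5,[2,3,113],0],[-0.5,[2,3,113],0]]'
python3 - <<'E'
from h import *
goto(.5960,-.2305,.051,8.4)
c=r.camera("wrist"); cv2.imwrite("pics/w5.png",cv2.resize(c["pixels"][:,:,::-1],None,fx=1.5,fy=1.5))
t=r.camera("top");crop(t,280,90,420,250,3.7,"pics/t5.png")
E
```

```text
time: 6.17
ee_pos: [0.5987, -0.2332, 0.0566]
eef_rot: [0.997, 0.071, 0.001, 0.0]
ft_force: [-0.5, -0.7, -2.5]
width: 0.0555
tcp [ 0.5987 -0.2332  0.0566] yaw 8.18 F [-0.5 -0.7 -2.5] w 0.0555 t 6.1667 j7 -1.28
shift mm [-2.3 -3.1  5.6] turn -0.22
```

View pics/w5.png

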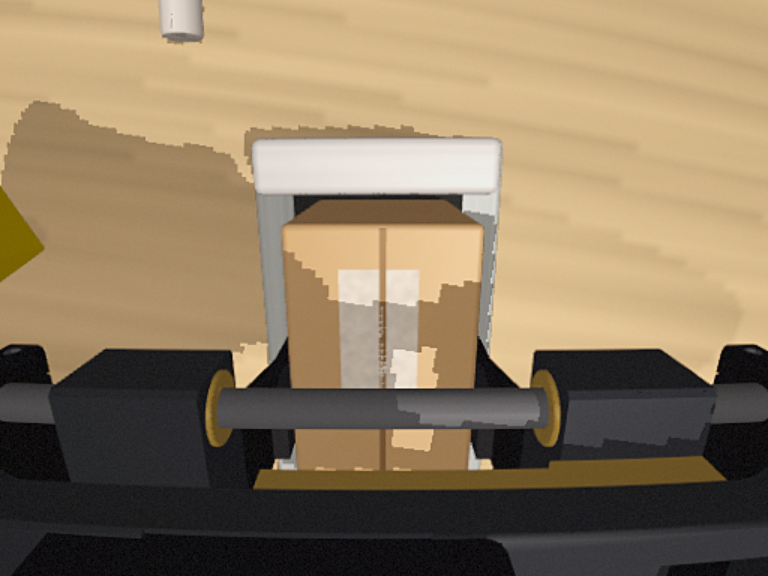

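View pics/t5.png

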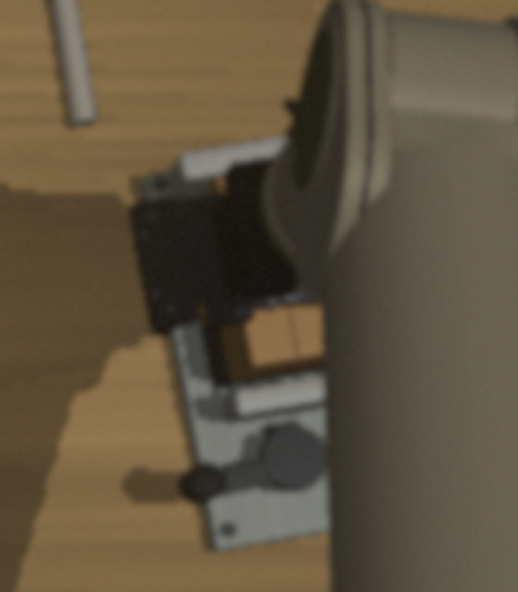

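```bash
python3 - <<'E'
from h import *
c=r.camera("wrist");s=r.read_state()
f=cast(c,np.array([[254,192],[499,192]])/1.5,.073)
R=Ro.from_quat(s["eef_rot"]).as_matrix();print("fence in tool frame",((f-s["ee_pos"])@R*1000).round(1).tolist(),s["ee_pos"])
E
python3 -m crank '[[-0.5,[-1,-2,2],0],[-0.5,[-1,-2,3],0],[-0.5,[-1,-2,4],0],[-0.5,[-1,-2,5],0],[-0.5,[-1,-2,5],0],[-0.5,[-1,-2,5],0]]'
```

```text
fence in tool frame [[67.3, -41.4, -16.7], [67.1, 37.7, -16.7]] [ 0.59844086 -0.23322646  0.05622826]
time: 6.82
ee_pos: [0.5969, -0.2312, 0.051]
eef_rot: [0.997, 0.071, 0.0, 0.0]
ft_force: [-2.9, 2.0, 4.1]
width: 0.0562
```

Contact with the bed is felt (force z went from -2.5 to +4.1 N). Releasing and rising.

```bash
python3 -m crank '[[0.9,[0,0,0],0],[0.9,[0,0,0],0],[0.9,[0,0,0],0],[0.9,[0,0,0],0],[0.9,[0,0,0],0],[0.9,[0,0,0],0],[0.9,[0,0,-30],0],[0.9,[0,0,-70],0],[0.9,[0,0,-110],0],[0.9,[0,0,-150],0],[0.9,[0,0,-150],0],[0.9,[0,0,-150],0]]'
python3 -m crank '[[0.9,[-40,0,-20],0],[0.9,[-75,0,-50],0],[0.9,[-75,0,-50],0],[0.9,[-75,0,-50],0]]'
python3 - <<'E'
from h import *
goto(.52,-.24,.30,8.4)
c=r.camera("wrist"); crop(c,150,20,350,240,2.7,"pics/w6.png")
import pickle;pickle.dump(c,open("w6.pkl","wb"))
E
```

```text
time: 7.82
ee_pos: [0.5982, -0.2316, 0.2035]
eef_rot: [0.997, 0.071, 0.002, 0.001]
ft_force: [-0.2, -0.3, -2.0]
width: 0.0827
time: 8.15
ee_pos: [0.5215, -0.2433, 0.2518]
eef_rot: [0.998, 0.07, 0.001, 0.001]
ft_force: [0.2, 0.2, -0.0]
width: 0.0828
tcp [ 0.5215 -0.2433  0.2518] yaw 8.03 F [ 0.2  0.2 -0. ] w 0.0828 t 8.15 j7 -1.15
shift mm [ -0.9  -3.4 -48.2] turn -0.37
```

View pics/w6.png

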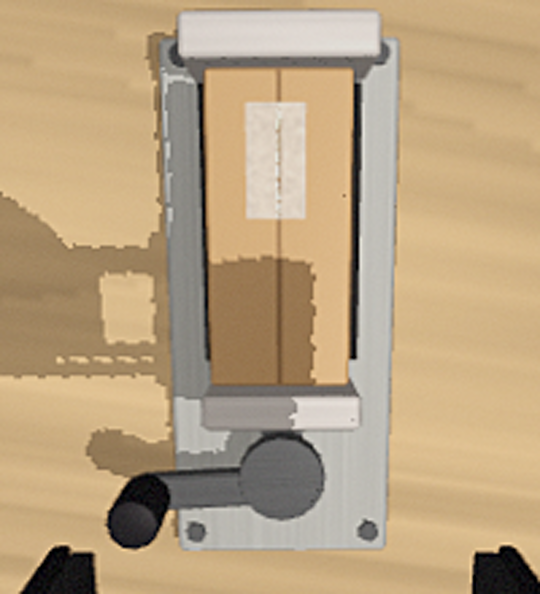

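Carton stands flat in the clamp, clear of both the jaw and the fence. The knob top is at crop (132,525) and the pivot at (282,476).

Run:
```python
from h import *
import pickle;c=pickle.load(open("w6.pkl","rb"))
P=lambda l,k,o:(np.array(l,float)+.5)/k-.5+np.array(o)
k=cast(c,P([(132,525)],2.7,(150,20)),.09);print("knob",k.round(4))
for z in(.05,.06):
  p=cast(c,P([(282,476)],2.7,(150,20)),z);print("piv",p.round(4),np.linalg.norm((k-p)[0,:2]),np.degrees(np.arctan2(*(k-p)[0,[1,0]])))
q=cast(c,P([(205,68),(353,68),(350,384),(211,384)],2.7,(150,20)),.093);print("carton",q.mean(0).round(4),np.linalg.norm(q[0]-q[3]))
fj=cast(c,P([(178,57),(380,55),(203,394),(359,394)],2.7,(150,20)),.073);print(fj[:2].mean(0),fj[2:].mean(0))
goto(.468,-.185,.16,106)
```

```text
knob [[ 0.4688 -0.185   0.09  ]]
piv [[ 0.4873 -0.2475  0.05  ]] 0.06520866910878295 106.49788559997769
piv [[ 0.4903 -0.2471  0.06  ]] 0.0657399553252094 109.14667817695663
carton [ 0.5975 -0.2313  0.093 ] 0.11860618562765211
[ 0.66430606 -0.22174505  0.073     ] [ 0.53082577 -0.24102304  0.073     ]
tcp [ 0.5222 -0.2424  0.2504] yaw 8.11 F [-0.5  0.  -0.9] w 0.0822 t 8.2 j7 -1.15
shift mm [-45.6 -64.5  90.3] turn -97.89
```

```bash
python3 -m crank '[[0.2,[-45,-65,0],-98],[0.2,[-45,-65,0],-98],[0.2,[-45,-65,0],-98],[0.2,[-45,-65,0],-98],[0.2,[-45,-65,30],-98],[0.2,[-45,-65,60],-98],[0.2,[-45,-65,70],-98],[0.2,[-45,-65,70],-98],[0.2,[-45,-65,70],-98],[0.2,[-45,-65,70],-98],[0.2,[-45,-65,70],-98],[0.2,[-45,-65,70],-98]]'
python3 -m crank '[[0.2,[0,0,0],-14],[0.2,[0,0,0],-14],[0.2,[0,0,0],-14]]'
python3 - <<'E'
from h import *
goto(.468,-.1845,.056,106.5)
c=r.camera("wrist"); cv2.imwrite("pics/w7.png",cv2.resize(c["pixels"][:,:,::-1],None,fx=1.5,fy=1.5))
E
```

```text
time: 9.2
ee_pos: [0.469, -0.1828, 0.1786]
eef_rot: [0.678, 0.735, 0.0, -0.001]
ft_force: [-0.5, -0.4, -0.2]
width: 0.0521
time: 9.45
ee_pos: [0.4689, -0.1829, 0.1788]
eef_rot: [0.584, 0.812, 0.0, -0.001]
ft_force: [0.2, -0.4, -0.3]
width: 0.0524
tcp [ 0.4689 -0.1829  0.1788] yaw 108.54 F [ 0.2 -0.4 -0.3] w 0.0524 t 9.45 j7 0.54
shift mm [ -1.5  -1.2 122.8] turn 2.04
```

View pics/w7.png

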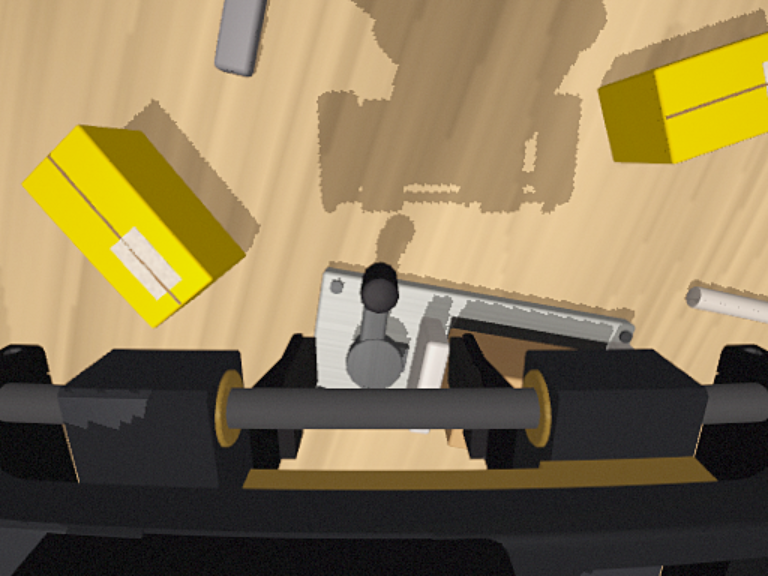

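```bash
python3 - <<'E'
from h import *
c=r.camera("wrist");s=r.read_state();R=Ro.from_quat(s["eef_rot"]).as_matrix()
p=cast(c,[[380/1.5,293/1.5]],.09)[0];print("knob",p.round(4),((p-s["ee_pos"])@R*1000).round(1))
print("yellow corner",cast(c,np.array([[245,257],[155,328],[22,183]])/1.5,.075).round(3).tolist())
E
python3 -m crank '[[0.2,[-1,-1,40],1],[0.2,[-1,-1,80],1],[0.2,[-1,-1,105],1],[0.2,[-1,-1,121],1],[0.2,[-1,-1,121],1],[0.2,[-1,-1,121],1]]'
```

```text
knob [ 0.4681 -0.1832  0.09  ] [ 0.1 -0.6 89.2]
yellow corner [[0.384, -0.191, 0.075], [0.338, -0.255, 0.075], [0.239, -0.189, 0.075]]
time: 10.05
ee_pos: [0.4679, -0.1846, 0.059]
eef_rot: [0.595, 0.804, 0.0, -0.001]
ft_force: [0.4, 0.5, 1.2]
width: 0.0521
```

```bash
python3 -m crank '[[-0.8,[0,0,0],0],[-0.8,[0,0,0],0],[-0.8,[0,0,0],0],[-0.8,[0,0,0],0],[-0.8,[0,0,0],0],[-0.8,[-0.5,-8,0],-7],[-0.8,[-2,-15.5,0],-14],[-0.8,[-4.5,-23.5,0],-21],[-0.8,[-7.5,-30.5,0],-28],[-0.8,[-12,-37.5,0],-35],[-0.8,[-16.5,-43.5,0],-42],[-0.8,[-16.5,-43.5,0],-42]]' 25
python3 - <<'E'
from h import *
goto(.4217,-.255,.057,188.4)
c=r.camera("top");crop(c,280,90,420,250,3.7,"pics/t8.png")
E
```

```text
time: 11.05
ee_pos: [0.429, -0.2111, 0.0598]
eef_rot: [0.262, 0.965, 0.001, -0.003]
ft_force: [-16.3, 14.7, 21.3]
width: 0.0233
tcp [ 0.429  -0.2111  0.0598] yaw 149.67 F [-16.3  14.7  21.3] w 0.0233 t 11.05 j7 1.27
shift mm [-15.9 -41.6   2.6] turn -38.73
```

View pics/t8.png

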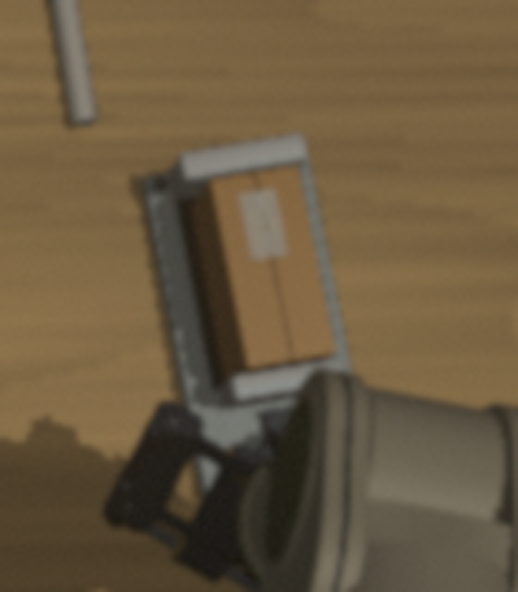

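```bash
python3 -m crank '[[-0.8,[2,0,-2],0],[-0.8,[2,0,-2],0],[-0.8,[2,0,-2],0]]'
python3 - <<'E'
from h import *
s=r.read_state();print(np.round(s["torque"],2))
goto(.4217,-.255,.057,188.4)
c=r.camera("wrist"); cv2.imwrite("pics/w8.png",cv2.resize(c["pixels"][:,:,::-1],None,fx=1.5,fy=1.5))
E
```

```text
time: 11.35
ee_pos: [0.4287, -0.2111, 0.0605]
eef_rot: [0.266, 0.964, 0.001, -0.001]
ft_force: [0.6, 5.6, -9.4]
width: 0.0234
[ 1.24 -0.24  0.01]
tcp [ 0.4287 -0.2111  0.0605] yaw 149.16 F [ 0.6  5.6 -9.4] w 0.0234 t 11.35 j7 1.26
shift mm [-16.5 -41.3   3.4] turn -39.24
```

View pics/w8.png

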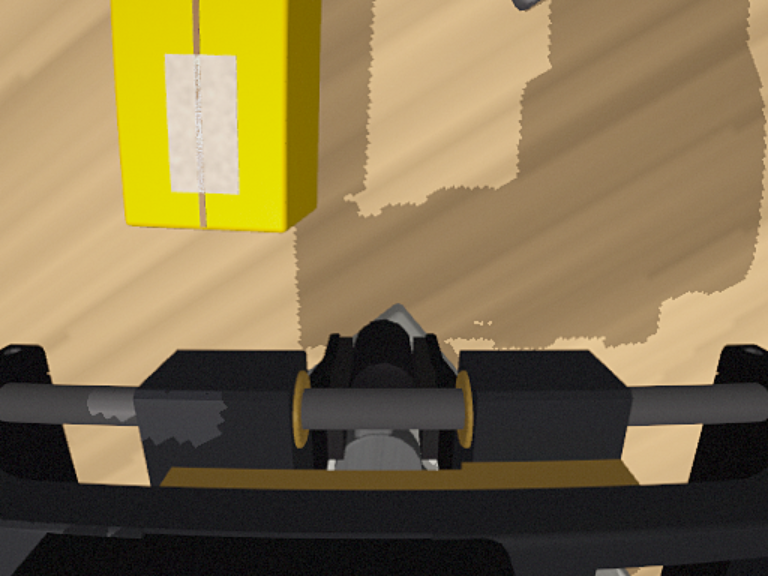

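```bash
python3 -m crank '[[-0.8,[0,-4,0],-4],[-0.8,[0,-8,0],-7],[-0.8,[-0.5,-12,0],-10],[-0.8,[-1.5,-16,0],-14],[-0.8,[-1.5,-16,0],-14]]'
python3 -m crank '[[-0.8,[0,-4,0],-4],[-0.8,[0,-8,0],-7],[-0.8,[-0.5,-12,0],-10],[-0.8,[-1.5,-16,0],-14],[-0.8,[-1.5,-16,0],-14]]'
python3 - <<'E'
from h import *
goto(.4217,-.255,.057,188.4)
E
```

```text
time: 11.82
ee_pos: [0.4207, -0.2259, 0.0604]
eef_rot: [0.144, 0.99, 0.001, -0.003]
ft_force: [-6.1, 5.2, -4.2]
width: 0.0232
time: 12.23
ee_pos: [0.4169, -0.2415, 0.0604]
eef_rot: [0.023, 1.0, 0.002, -0.003]
ft_force: [-8.1, 6.2, -0.4]
width: 0.0236
tcp [ 0.4169 -0.2415  0.0604] yaw 177.4 F [-8.1  6.2 -0.4] w 0.0236 t 12.2333 j7 1.8
shift mm [ -5.4 -13.3   3.3] turn -11.0
```

```bash
python3 -m crank '[[-0.8,[0.5,-3,0],-3],[-0.8,[0.5,-6,0],-6],[-0.8,[0.5,-9,0],-8],[-0.8,[0,-12,0],-10],[-0.8,[0,-12,0],-10]]'
python3 - <<'E'
from h import *
goto(.4217,-.255,.057,188.4)
E
```

```text
time: 12.65
ee_pos: [0.4167, -0.2532, 0.0604]
eef_rot: [-0.064, 0.998, 0.002, -0.003]
ft_force: [-8.1, 6.8, -0.7]
width: 0.023
tcp [ 0.4167 -0.2532  0.0604] yaw -172.7 F [-8.1  6.8 -0.7] w 0.023 t 12.65 j7 1.99
shift mm [-4.8 -2.5  3.4] turn -1.1
```

Tangential force is still only lever friction (~7 N). I'm continuing in small steps until the stop is felt.

```bash
python3 -m crank '[[-0.8,[0,-1,0],-1],[-0.8,[0,-2,0],-2],[-0.8,[-0.5,-3,0],-3],[-0.8,[-0.5,-3,0],-3]]'
python3 -m crank '[[-0.8,[0,-1,0],0],[-0.8,[0,-2,0],0],[-0.8,[0,-2,0],0]]'
```

```text
time: 12.98
ee_pos: [0.4169, -0.256, 0.0604]
eef_rot: [-0.089, 0.996, 0.002, -0.003]
ft_force: [-10.6, 7.7, 2.4]
width: 0.0232
time: 13.23
ee_pos: [0.4169, -0.2575, 0.0603]
eef_rot: [-0.089, 0.996, 0.002, -0.004]
ft_force: [-12.4, 10.3, 4.5]
width: 0.0234
```

```bash
python3 -m crank '[[-0.8,[0.5,-1,0],0],[-0.8,[0.5,-2,0],0],[-0.8,[0.5,-2,0],0]]'
python3 -m crank '[[-0.8,[0,-1,0],0],[-0.8,[0,-1,0],0]]'
```

```text
time: 13.48
ee_pos: [0.4168, -0.2582, 0.0603]
eef_rot: [-0.089, 0.996, 0.003, -0.004]
ft_force: [-12.6, 15.3, 6.9]
width: 0.0231
time: 13.65
ee_pos: [0.4168, -0.2582, 0.0602]
eef_rot: [-0.089, 0.996, 0.004, -0.004]
ft_force: [-15.5, 18.5, 10.5]
width: 0.0234
```

The stop is reached: the force rose and the position stalled. Releasing, rising, looking.

```bash
python3 -m crank '[[0.2,[0,1,0],0],[0.2,[0,1,0],0],[0.2,[0,1,0],0],[0.2,[0,1,0],0],[0.2,[0,1,-30],0],[0.2,[0,1,-70],0],[0.2,[0,1,-110],0],[0.2,[0,1,-140],0],[0.2,[0,1,-170],0],[0.2,[0,1,-170],0]]'
python3 -m crank '[[0.5,[-30,20,0],40],[0.5,[-60,60,0],40],[0.5,[-90,90,-20],40],[0.5,[-90,120,-50],40],[0.5,[-90,120,-50],40],[0.5,[-90,120,-50],40],[0.5,[-90,120,-50],40]]'
python3 - <<'E'
from h import *
goto(.5722,.2825,.2,45.4)
c=r.camera("wrist"); cv2.imwrite("pics/w9.png",cv2.resize(c["pixels"][:,:,::-1],None,fx=1.5,fy=1.5))
t=r.camera("top");crop(t,280,90,420,250,3.7,"pics/t9.png")
E
```

```text
time: 14.48
ee_pos: [0.4226, -0.2635, 0.2379]
eef_rot: [-0.088, 0.996, -0.003, 0.003]
ft_force: [1.1, -0.2, -0.1]
width: 0.0521
time: 15.07
ee_pos: [0.4886, -0.1269, 0.2827]
eef_rot: [0.26, 0.966, -0.0, 0.001]
ft_force: [0.8, -0.3, -0.4]
width: 0.065
tcp [ 0.4886 -0.1269  0.2827] yaw 149.91 F [ 0.8 -0.3 -0.4] w 0.065 t 15.0667 j7 1.16
shift mm [133.1 396.2  82.4] turn 104.51
```

View pics/t9.png

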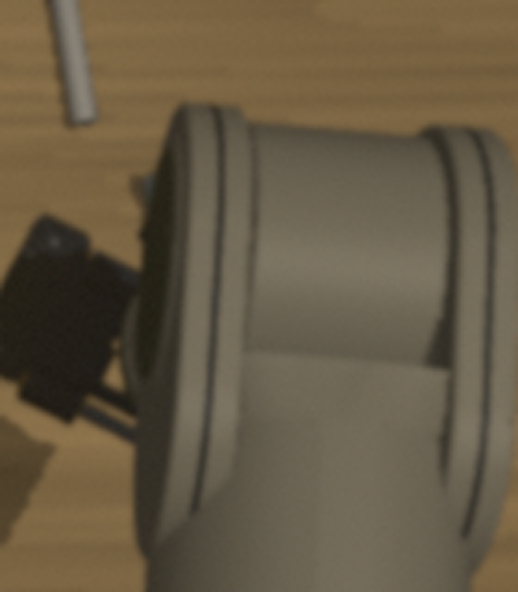

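View pics/w9.png

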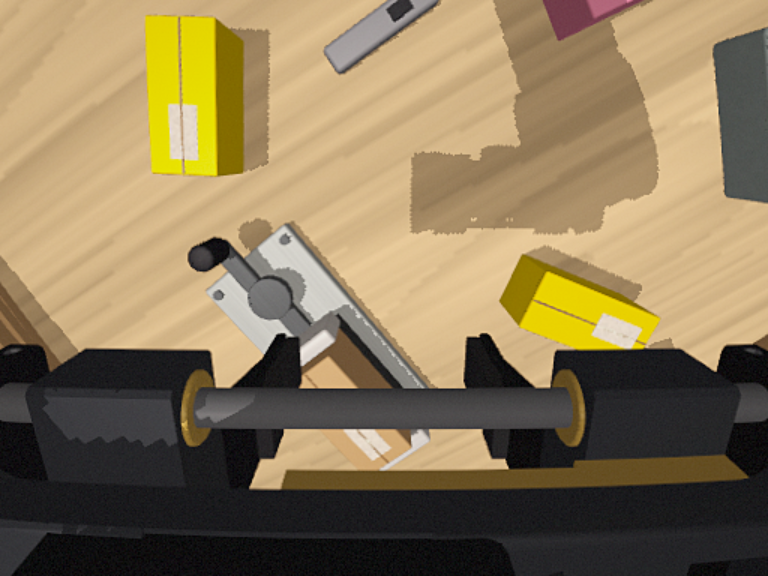

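The lever (knob at (208,255)) now lies along the clamp's −x, and the jaw is against the carton. On to the dial.

```bash
python3 -m crank '[[0,[133,396,0],104],[0,[133,396,0],104],[0,[133,396,0],104],[0,[133,396,0],104],[0,[133,396,0],104],[0,[133,396,0],104],[0,[133,396,0],104],[0,[133,396,0],104],[0,[133,396,0],104],[0,[133,396,0],104],[0,[133,396,0],104],[0,[133,396,0],104]]'
python3 -m crank '[[0,[0,0,50],21],[0,[0,0,50],21],[0,[0,0,50],21],[0,[0,0,50],21]]'
python3 - <<'E'
from h import *
goto(.5722,.2825,.15,45.4)
c=r.camera("wrist"); cv2.imwrite("pics/w10.png",cv2.resize(c["pixels"][:,:,::-1],None,fx=1.5,fy=1.5))
t=r.camera("top");crop(t,280,90,420,250,3.7,"pics/t10.png")
E
```

```text
time: 16.17
ee_pos: [0.5694, 0.2845, 0.2798]
eef_rot: [0.793, 0.609, -0.001, -0.001]
ft_force: [-0.2, 0.3, 0.5]
width: 0.0435
time: 16.5
ee_pos: [0.5697, 0.2801, 0.2295]
eef_rot: [0.892, 0.452, -0.001, 0.0]
ft_force: [-0.8, -0.3, 0.5]
width: 0.0436
tcp [0.5697 0.2801 0.2295] yaw 53.81 F [-0.8 -0.3  0.5] w 0.0436 t 16.5 j7 -1.37
shift mm [ 3.6  0.6 79.5] turn 8.41
```

View pics/t10.png

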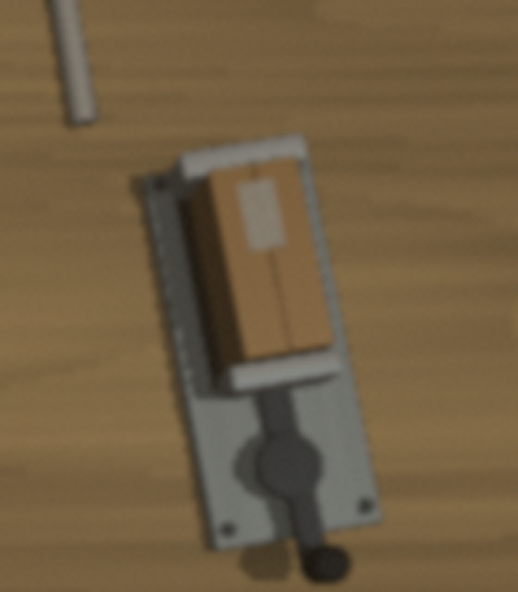

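View pics/w10.png

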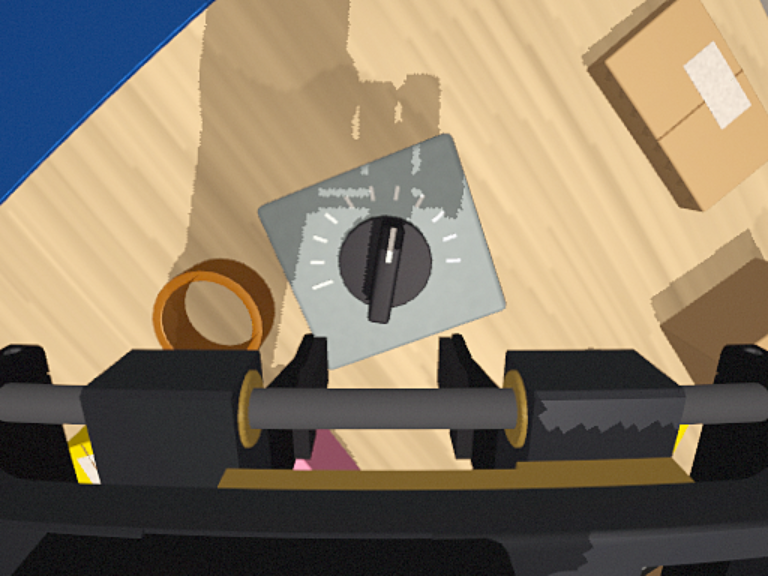

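Run:
```python
from h import *
c=r.camera("wrist"); crop(c,210,130,300,230,6,"pics/w10c.png")
```

```text
(no output)
```

View pics/w10c.png

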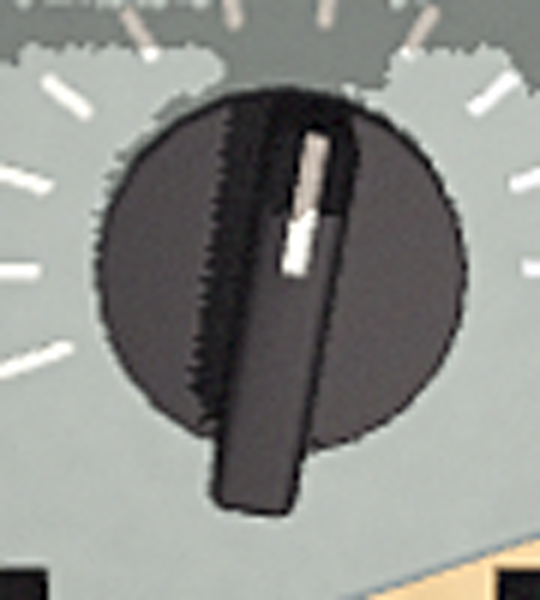

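Run:
```python
from h import *
c=r.camera("wrist");s=r.read_state();R=Ro.from_quat(s["eef_rot"]).as_matrix()
P=lambda l:(np.array(l,float)+.5)/6-.5+np.array([210,130])
a=cast(c,P([(318,118),(255,505),(318,132),(293,272)]),.115)
print(a.round(4).tolist(),np.linalg.norm(a[0]-a[1]),a[:2].mean(0).round(4))
for i in(0,2):
  v=(a[i]-a[i+1]);print("yaw",np.degrees(np.arctan2(v[1],v[0])))
d=cast(c,P([(282,270)]),.08);print("disc",d.round(4))
goto(*a[:2].mean(0)[:2],.15,44)
```

```text
[[0.5981, 0.3067, 0.115], [0.5523, 0.2604, 0.115], [0.5968, 0.3049, 0.115], [0.5806, 0.2889, 0.115]] 0.0651121612126998 [0.5752 0.2836 0.115 ]
yaw 45.33824894062782
yaw 44.47882202487806
disc [[0.5748 0.2836 0.08  ]]
tcp [0.57   0.2812 0.2318] yaw 54.22 F [-0.5  0.3  0. ] w 0.0435 t 16.7 j7 -1.36
shift mm [ 4.9  2.8 81.8] turn 10.22
```

```bash
python3 -m crank '[[0,[4,2,30],7],[0,[4,2,65],9],[0,[4,2,100],9],[0,[4,2,125],9],[0,[4,2,136],9],[0,[4,2,143],9],[0,[4,2,143],9],[0,[4,2,143],9]]' 50
python3 - <<'E'
from h import *
goto(.574,.283,.087,45)
E
```

```text
time: 17.37
ee_pos: [0.5743, 0.2842, 0.0901]
eef_rot: [0.924, 0.383, 0.001, -0.0]
ft_force: [0.2, 0.2, 1.3]
width: 0.0436
tcp [0.5743 0.2842 0.0901] yaw 45.04 F [0.2 0.2 1.3] w 0.0436 t 17.3667 j7 -1.57
shift mm [-1.   0.6  3.1] turn 0.04
```

```bash
python3 -m crank '[[-0.9,[0,0,1],0],[-0.9,[0,0,1],0],[-0.9,[0,0,1],0],[-0.9,[0,0,1],0],[-0.9,[0,0,1],0],[-0.9,[0,0,1],0]]' 50
python3 -m crank '[[-0.9,[0,0,0],-6],[-0.9,[0,0,0],-12],[-0.9,[0,0,0],-18],[-0.9,[0,0,0],-24],[-0.9,[0,0,0],-30],[-0.9,[0,0,0],-30]]'
python3 - <<'E'
from h import *
print(np.round(r.read_state()["torque"],2)); goto(.574,.283,.087,45)
E
```

```text
time: 17.87
ee_pos: [0.5744, 0.2831, 0.0879]
eef_rot: [0.924, 0.382, 0.001, 0.0]
ft_force: [3.0, -3.3, 2.3]
width: 0.0146
time: 18.37
ee_pos: [0.5735, 0.2836, 0.0879]
eef_rot: [0.792, 0.611, 0.0, -0.0]
ft_force: [-0.7, -3.0, 5.5]
width: 0.0143
[-0.3   0.36  0.  ]
tcp [0.5735 0.2836 0.0879] yaw 75.26 F [-0.7 -3.   5.5] w 0.0143 t 18.3667 j7 -1.08
shift mm [-0.5  0.6  0.9] turn 30.26
```

```bash
python3 -m crank '[[-0.9,[0,0,0],-7],[-0.9,[0,0,0],-14],[-0.9,[0,0,0],-21],[-0.9,[0,0,0],-28],[-0.9,[0,0,0],-35],[-0.9,[0,0,0],-42],[-0.9,[0,0,0],-49],[-0.9,[0,0,0],-56],[-0.9,[0,0,0],-63],[-0.9,[0,0,0],-70],[-0.9,[0,0,0],-77],[-0.9,[0,0,0],-80]]'
python3 -m crank '[[-0.9,[0,0,0],-4],[-0.9,[0,0,0],-8],[-0.9,[0,0,0],-10],[-0.9,[0,0,0],-10]]'
python3 - <<'E'
from h import *
print(np.round(r.read_state()["torque"],2)); goto(.574,.283,.087,165)
E
```

```text
time: 19.37
ee_pos: [0.5715, 0.2826, 0.0878]
eef_rot: [0.215, 0.977, -0.002, -0.002]
ft_force: [-12.7, -8.9, 14.9]
width: 0.015
time: 19.7
ee_pos: [0.5714, 0.2824, 0.0878]
eef_rot: [0.131, 0.991, -0.002, -0.002]
ft_force: [-12.7, -9.7, 14.8]
width: 0.0147
[-2.21  2.99 -0.14]
tcp [0.5714 0.2824 0.0878] yaw 164.91 F [-12.7  -9.7  14.8] w 0.0147 t 19.7 j7 0.36
shift mm [-2.3  1.3  0.8] turn -0.09
```

```bash
python3 -m crank '[[-0.9,[1,-1,-1],-1],[-0.9,[1,-1,-1],-2],[-0.9,[1,-1,-1],-3],[-0.9,[1,-1,-1],-3]]'
python3 - <<'E'
from h import *
print(np.round(r.read_state()["torque"],2)); goto(.574,.283,.087,165)
c=r.camera("wrist"); crop(c,150,60,410,260,3,"pics/w11.png")
E
```

```text
time: 20.03
ee_pos: [0.5713, 0.2823, 0.088]
eef_rot: [0.106, 0.994, -0.001, -0.001]
ft_force: [-6.0, -3.7, 2.4]
width: 0.0148
[-0.65  1.2  -1.17]
tcp [0.5713 0.2823 0.088 ] yaw 167.83 F [-6.  -3.7  2.4] w 0.0148 t 20.0333 j7 0.4
shift mm [-2.5  1.3  1. ] turn 2.83
```

View pics/w11.png

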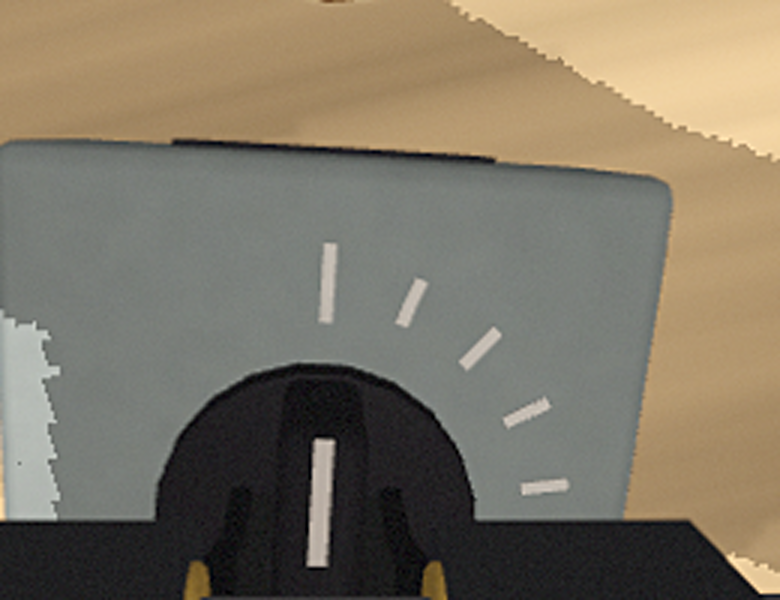

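The pointer is aligned with the long first tick (330,243) and the stop pushes back with -1.17 Nm. I'll pause briefly, then go back three clicks.

```bash
python3 -m crank '[[-0.9,[0,0,0],0],[-0.9,[0,0,0],0],[-0.9,[0,0,0],0],[-0.9,[0,0,0],0],[-0.9,[0,0,0],6],[-0.9,[0,0,0],12],[-0.9,[0,0,0],18],[-0.9,[0,0,0],23],[-0.9,[0,0,0],23],[-0.9,[0,0,0],23]]'
python3 -m crank '[[-0.9,[0,0,0],6],[-0.9,[0,0,0],12],[-0.9,[0,0,0],18],[-0.9,[0,0,0],24],[-0.9,[0,0,0],30],[-0.9,[0,0,0],36],[-0.9,[0,0,0],38],[-0.9,[0,0,0],39],[-0.9,[0,0,0],39],[-0.9,[0,0,0],39]]'
python3 - <<'E'
from h import *
print(np.round(r.read_state()["torque"],2)); goto(.574,.283,.087,105.4)
c=r.camera("wrist"); crop(c,150,60,410,260,3,"pics/w12.png")
E
```

```text
time: 20.92
ee_pos: [0.5715, 0.2828, 0.088]
eef_rot: [0.3, 0.954, -0.001, -0.001]
ft_force: [-4.5, -2.3, -2.1]
width: 0.0145
time: 21.75
ee_pos: [0.5725, 0.2835, 0.088]
eef_rot: [0.601, 0.799, 0.001, -0.0]
ft_force: [3.5, 4.1, -10.6]
width: 0.0147
[ 1.01 -0.75 -0.18]
tcp [0.5725 0.2835 0.088 ] yaw 106.15 F [  3.5   4.1 -10.6] w 0.0147 t 21.75 j7 -0.59
shift mm [-0.9  1.3  1. ] turn 0.75
```

View pics/w12.png

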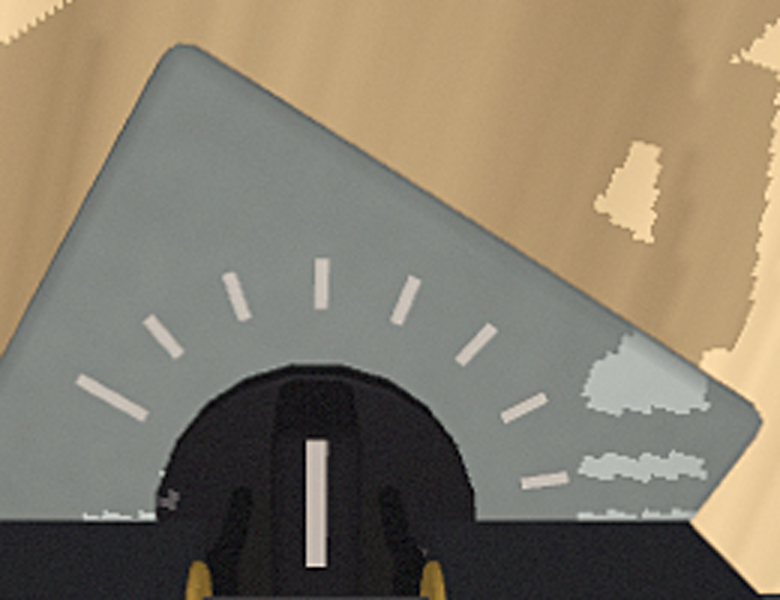

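The pointer is on the tick at (322,283), the third after the long one at (112,397), which is three clicks. Releasing and rising.

```bash
python3 -m crank '[[0,[0,0,0],0],[0,[0,0,0],0],[0,[0,0,0],0],[0,[0,0,0],0],[0,[0,0,-20],0],[0,[0,0,-50],0],[0,[0,0,-90],0],[0,[0,0,-130],0],[0,[0,0,-160],0],[0,[0,0,-160],0]]'
python3 -m crank '[[0,[-10,0,0],0],[0,[-40,0,0],0],[0,[-80,0,0],0],[0,[-120,0,-20],0],[0,[-120,0,-20],0],[0,[-120,0,-20],0]]'
python3 - <<'E'
from h import *
goto(.574,.283,.087,105.4)
for n in("top","wrist","scene"):
  c=r.camera(n); cv2.imwrite(f"pics/{n}13.png",cv2.resize(c["pixels"][:,:,::-1],None,fx=1.5,fy=1.5))
  if n=="top": crop(c,280,90,420,250,3.7,"pics/t13.png")
E
```

```text
time: 22.63
ee_pos: [0.5738, 0.2849, 0.256]
eef_rot: [0.602, 0.799, 0.004, 0.002]
ft_force: [0.5, 0.1, 0.2]
width: 0.0438
time: 23.13
ee_pos: [0.6068, 0.1632, 0.2681]
eef_rot: [0.604, 0.797, -0.001, 0.0]
ft_force: [0.3, 1.7, -0.9]
width: 0.0439
tcp [0.6068 0.1632 0.2681] yaw 105.65 F [ 0.3  1.7 -0.9] w 0.0439 t 23.1333 j7 -0.31
shift mm [124.4   0.8 180.9] turn 0.25
```

View pics/top13.png

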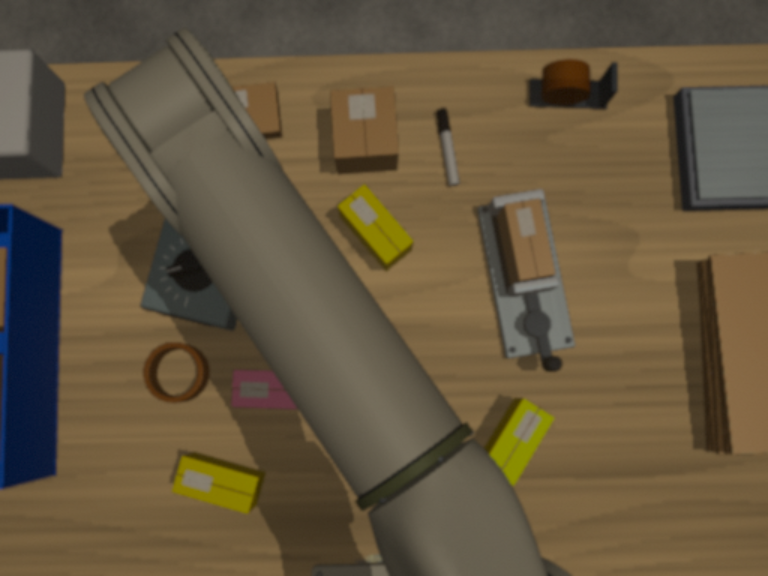

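View pics/wrist13.png

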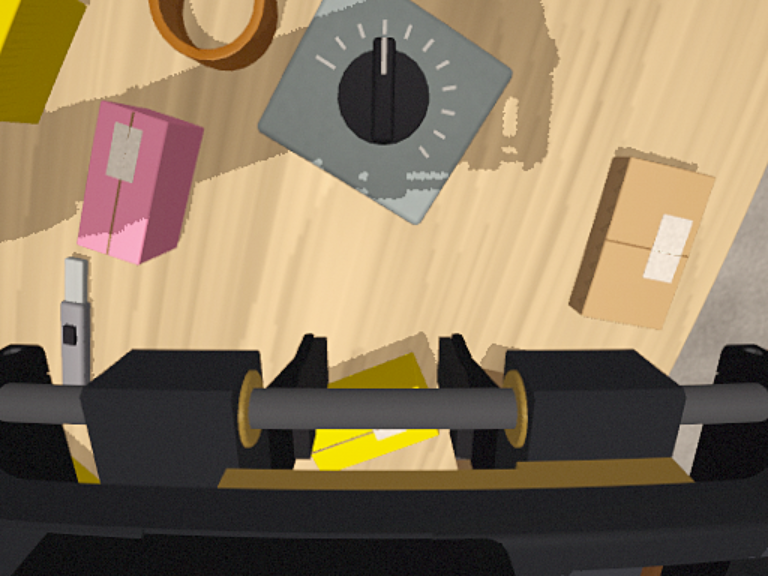

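View pics/scene13.png

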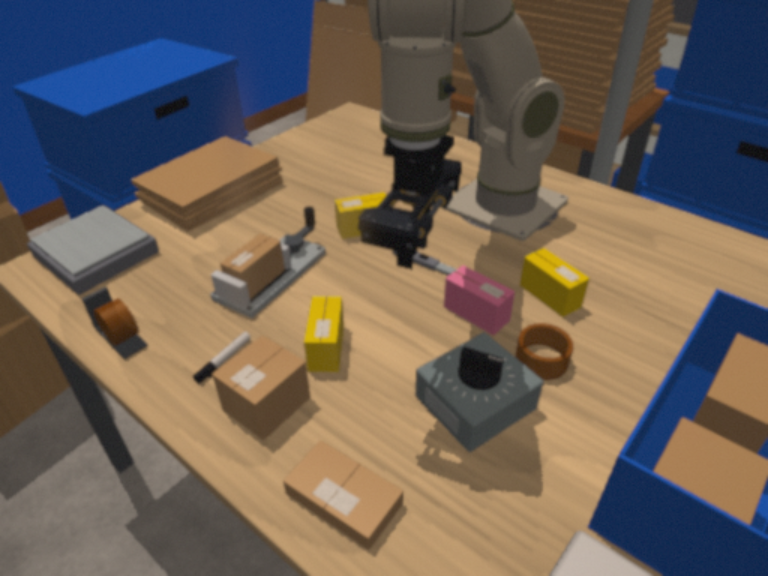

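The dial pointer is on the third tick past the long one (wrist 384,40), the bystanders are in place, and the robot is clear. One last numeric check of the lever and carton, then I'll hand in.

Run:
```python
from h import *
t=r.camera("top")
k=cast(t,[[551.5/1.5,362/1.5]],.09)[0];p=cast(t,[[537/1.5,323/1.5]],.055)[0];v=k-p
print("cam deg",np.degrees(np.arctan2(v[1],v[0]))%360-98.4,np.linalg.norm(v[:2]))
crop(t,310,115,390,255,4,"pics/t14.png")
```

```text
cam deg 91.67574827041409 0.062275352378170806
```

View pics/t14.png

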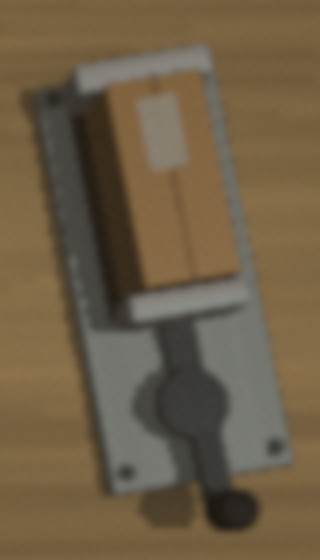

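The lever is at about 90°, and the carton sits flat and straight between the jaw and the fence.

```bash
python3 -c "
from bench import r
print(r.close_job())"
```

```text
the job is handed in; nothing more can be done
None
```

I've done the whole job and handed it in at about 23 s of the 72 s allowed; no verdict is reported.

**What I did:** I placed the narrow brown carton centrally in the open clamp and released it. I then swung the cam lever to its end stop and let go. The dial went anticlockwise to its stop (it pushed back with about 1.2 Nm), paused there, and came back three clicks before I released it and moved clear.

**Last checks:**
- **Lever:** it measured about 92° from the top camera (full travel is 90°), and I felt the stop.
- **Carton:** it looks flat and straight, pressed between jaw and fence. I could not measure the jaw and fence forces directly.
- **Dial:** after release the pointer sits on the third tick past the long first one.
- **Other items:** the cube box, tape roll and marker look unmoved in the pictures.

**What disagreed or went off plan:**
- The top and wrist cameras differed by 2–3 mm, so I averaged them and corrected the placing from a close wrist view.
- Partway through the lever swing the wrist force rose to about 30 N because my pivot estimate was a few mm off. I corrected it, and the rest of the swing stayed under about 27 N.

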